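# Hold the belt grinder's tension lever at its pin hole for a belt change

## Robot

A 7-joint arm with a two-finger parallel gripper is mounted at the origin on a cart in front of the work surface, level with it; the furniture and walls round the work are solid. World frame = base frame: x ahead of the robot, y to its left, z up, the work surface at z = 0. Lengths are in m, angles in rad, forces in N, time in s.
With the tool pointing down it reaches from about 0.4 to 0.85 m from the base axis. Payload 4.4 kg.
Tool frame: the origin (TCP) lies at the very end of the fingers, on their centre line; the grasp point (between the pads) lies 19 mm behind it; z points along the fingers, y is the line along which they close (so a half turn about z gives the same grasp; the last joint's range is limited). The gripper opens to 94 mm and grips with 3 to 60 N. Pads are 16 mm wide; open, the fingers measure 119 mm over their backs; the gripper's body (75 mm by 177 mm) begins 78 mm behind the grasp point.
Start: joints at [0.683, 0.628, 0.038, 1.517, -0.027, 0.996, -0.02], TCP at [0.476, -0.443, 0.205] pointing down, gripper open.
Joint ranges: [-3.06, 3.06], [-0.37, 2.12], [-1.25, 1.32], [0.18, 2.47], [-1.1, 4.24], [0.23, 1.98], [-2.94, 2.94]. Speed limits (rad/s): [2.57, 2.57, 3.14, 3.14, 3.14, 3.14, 3.14].

## Interface

Orientations are given as a unit quaternion [w, x, y, z].
In Python, from plant import bot gives the robot as it stands. The module is installed in compiled form; this text tells all that it offers.
- The arm moves only by the tool drive_tool, never from a script. Its argument "targets" is a list that holds one entry, the list of rows, each a list of 6 numbers: the shift along the tool's x, y, z in m, then the turn, a rotation vector about the tool's x, y, z in degrees. In form: [[[x, y, z, wx, wy, wz], ...]]. A call has 1 to 20 rows; each row is the pose to reach, as a shift and turn from the pose commanded when the call began, along the tool's axes at that moment; what a row does not reach only later rows make up. A row lasts 1/10 s, in which the tool goes at most 50 mm and 8.59 degrees, less where a joint would pass 70% of its speed; a pose out of reach is approached as far as the arm can. A call with a gripper value outside its range is refused whole. "hand" is the opening in per cent of the stroke, from 0 (shut) to 100 (fully open), set as the call begins (left out, the last holds). The fingers move at their own pace and stop on an object; "force" is the grip in N (left out, the last holds). Time passes only in rows, so rows that repeat a pose let the fingers close. It gives the time, the measured TCP pose, the force, the opening and the grip force at its end, in the units of the state.
- bot.get_state(): the state, without advancing time (a new reading comes with each control period).
- bot.grab_frame(name): name is "scene" or "top" or "wrist"; returns a dict with "color" (400x640x3 uint8, blue, green, red), "z_map" (400x640 float32, m along the optical axis (not along the pixel's ray), 0 where there is no reading), "fovy" (degrees; the focal length in pixels is half the picture's height over the tangent of half this angle, whatever the lens; pixels are square), "cx", "cy" (the principal point, pixels), "R" (3x3) and "t" (3): a world point X has camera coordinates R X + t. Camera axes: x right, y down, z forward; pixel columns grow to the right and rows downward; lengths in m; the calibration is good to about 2 mm. A picture is of the moment at which its call begins.
- bot.job_done(): hands the job in; it is judged then, once.
Trained networks look in the newest picture that a camera, given by its name, has taken for a name from the list of things; names that differ only in an ending like _2 or _b are one class to them, and where a whole thing is asked for, a point or a joint stands for the part that bears it (a point fixed in the world has none). Each returns a list of dicts, best first, with "score" (0 to 1); they miss things now and then, are a little off and sometimes report something else, mostly with a low value. They report only what shows in the picture. A call takes as long as a camera call.
- bot.search_frame(camera, target): "extent" ([left, top, right, bottom] in pixels, round what is visible of it).
The state is a dict: "time": time; "qpos": joint angles; "joint_velocities": joint speeds; "tau": joint torques, N m; "tool_pos": TCP position; "orientation": TCP orientation; "ft_force": force on the tool from outside, world axes, zero at the start; "wrist_torque": the same for the moment, N m; "gripper_width": finger opening in m; "grasp_force": force on a finger pad.
Only numpy, scipy, OpenCV 4.12 (cv2) and the standard library are available. Lean on these libraries where they do the work, as an engineer would, in place of code of your own. Each camera call takes 0.05 s, during which the arm holds its last target. There are 200 camera calls.

## Task

The belt of the edge belt grinder is off and I want to put a new one on: swing both leaves of its top cover up until they stand at least upright and stay open, then take the spring-loaded tension lever by its upright grip and push it to the left until the hole in the lever stands over the hole in the deck. Keep holding it there for me so that I can drop the belt over the rollers and push the locking pin in: your program finishes while the gripper still holds the lever, not letting go. Leave the belt pack, the wrench, the pen and the locking pin where they lie.

Things in the scene. Friction and masses are not known exactly. Their poses are not given: they have to be found in the camera images.
- linisher: Edge belt grinder, fixed: grey deck 220 mm deep (x), 360 wide (y), top 50 mm above the bench; end and back walls up to 138 mm, open front, motor behind. Under the cover: black drive roller (left), platen, idler roller on the tension lever (right). Origin on the bench, 105 mm behind the deck's front edge, mid-width; x to the machine's back, y left, z up. Place varies, yaw up to 0.25 rad.
- left_leaf (a joint): Left leaf of the top cover: sheet 3 mm thick, 220 mm along x, 177 mm from hinge to free edge, top 143 mm above the bench when shut. Hinged along the machine's x on the left end wall. 0 = shut and level, 1.57 = upright, 1.95 = stop, leaning outwards. A friction hinge keeps it where it is left (about 4 N to lift at the bar). May start ajar by up to 0.15.
- right_leaf (a joint): Right leaf of the top cover, the mirror image, hinged at the top of the right end wall; 0 = shut, 1.57 = upright, 1.95 = stop. Friction hinge as on the left. The two free edges meet over the middle of the machine.
- left_leaf_bar (a point): Middle of the left leaf's handle: a round bar 10 mm thick, 84 mm long, parallel to the hinge, standing 35 mm off the sheet (its centre line) on two posts, 32 mm from the leaf's free edge. Its z points out of the sheet (up when shut), its x along the bar. When the leaf is upright the bar is on its outer side.
- left_leaf_hinge (a point): Point on the left leaf's hinge line level with the handle's middle, 140 mm above the bench; the bar's centre moves about it on a radius of 149 mm (145 mm along the sheet, 35 mm off it). Its x lies along the hinge.
- right_leaf_bar (a point): Middle of the right leaf's handle bar, made like the left one.
- right_leaf_hinge (a point): Point on the right leaf's hinge line level with its handle's middle, 140 mm above the bench.
- tension_lever (a joint): Sprung tension lever: flat steel bar 26 mm wide just above the deck; pivot at the back, then idler roller, pin hole, upright grip at the front. Turns about a vertical axis: 0 = at rest (grip to the right), grows as the grip goes left; 0.30 = lever hole over deck hole (the grip has gone 45 mm), 0.45 = stop. The spring pushes the grip back with about 6 N at rest, 12 N at 0.30.
- lever_grip: Upright round black grip (it revolves freely on its stud) on the front end of the tension lever, 22 mm in diameter, from about 67 to 127 mm above the bench; origin at its foot on the axis, 67 mm above the bench, z up. It lies under the right leaf while that is shut.
- lever_pivot (a point): Pivot of the tension lever, 62 mm above the bench; the grip's axis lies 150 mm from it and the lever hole 105 mm, all on one line.
- lever_hole (a point): Centre of the 12 mm pin hole through the tension lever, given at the height of the deck's top.
- deck_hole (a point): Centre of the 12 mm hole with a bright rim in the deck's top, 50 mm above the bench, in sight to the left of the lever while that is at rest. The pin is 6 mm thick.
- belt_pack: Bystander: pack of new abrasive belts, 73 x 153 x 43 mm, lying in front of the machine; origin at the centre of its underside.
- adjustable_wrench: Bystander: adjustable wrench, 50 x 215 x 13 mm, lying to the left of the machine; origin at the centre of its underside.
- marker_pen: Bystander: paint marker, 18 x 130 mm, lying to the right of the machine; origin at the centre of its underside.
- locking_pin: Bystander: steel locking pin 6 mm thick with a ring, 83 mm long in all, lying in front of the machine; origin on the bench at the middle of the pin.

How it is judged:
On the way:
1. both cover leaves stand open, upright or beyond (value of joint each of left_leaf, right_leaf above 1.4 rad), for 0.2 s.
At the end, for the whole second after the job is handed in: Through the last second the gripper holds the lever's grip (more than 4 N between fingers and grip), the lever stands still with the centre of its hole within 5.5 mm of the centre of the deck hole, seen from above, and both cover leaves stand open at 1.4 rad or more (all of step 1 and horizontal distance between lever_hole and deck_hole below 0.0055 m and velocity of joint tension_lever between -0.03 and 0.03 rad/s and contact force between the fingers and lever_grip above 4 N); the arm keeps its last pose, push and grip.
It fails at once if the belt pack, wrench, pen or locking pin is moved by more than 20 mm (distance of any of belt_pack, adjustable_wrench, marker_pen, locking_pin from where it was at the start of the episode above 0.02 m).
It also fails if it takes over 64 s, if anything falls off the work surface, if the arm or the gripper's body presses on something with over 40 N, if the wrist force passes 120 N, or if a joint passes its speed limit or range.

## Working session

There is one attempt and no reset: what is moved stays moved. The work goes in short steps, Python scripts to look and compute and a tool call to move; the robot and the scene stay as the last step left them, time stands still between calls to the robot, and variables do not carry over. Pictures are saved under pics/ and viewed, at most 10 in all, crops included, and the job is handed in when it is done.

Besides the shell and the picture viewer there is one more tool, called after ">>>" as name(argument=value, ...) on one line, values as JSON. drive_tool: Moves the arm, as the interface text tells. Its arguments: {"type":"object","properties":{"targets":{"type":"array"},"hand":{"type":"number"},"force":{"type":"number"}},"required":["targets"]}

```bash
mkdir -p pics
cat > h.py <<'E'
import numpy as np, cv2
from plant import bot
from scipy.spatial.transform import Rotation as Ro
def K(f):
    F=f["color"].shape[0]/2/np.tan(np.radians(f["fovy"])/2); return F
def unproj(f,u,v,z=None):
    if z is None:
        w=f["z_map"][int(v)-2:int(v)+3,int(u)-2:int(u)+3]; w=w[w>0]; z=np.median(w)
    F=K(f); c=np.array([(u-f["cx"])/F,(v-f["cy"])/F,1])*z
    return f["R"].T@(c-f["t"])
def proj(f,X):
    c=f["R"]@np.array(X)+f["t"]; return K(f)*c[:2]/c[2]+[f["cx"],f["cy"]]
def planez(f,u,v,h):
    a=unproj(f,u,v,0.0); b=unproj(f,u,v,1.0); d=b-a; return a+d*(h-a[2])/d[2]
def cloud(f):
    F=K(f); z=f["z_map"]; v,u=np.mgrid[:400,:640]
    c=np.stack([(u-f["cx"])/F*z,(v-f["cy"])/F*z,z],-1)
    P=(c-f["t"])@f["R"]; P[z<=0]=np.nan; return P
def tool():
    s=bot.get_state(); q=np.array(s["orientation"]); return np.array(s["tool_pos"]),Ro.from_quat(q[[1,2,3,0]]).as_matrix(),s
E
cat > a.py <<'E'
from h import *
np.set_printoptions(precision=4,suppress=True)
for c in ["scene","top"]:
    f=bot.grab_frame(c); cv2.imwrite(f"pics/{c}0.png",f["color"])
    print(c,f["R"].round(3).tolist(),f["t"],f["fovy"])
    for n in ["linisher","left_leaf","left_leaf_bar","right_leaf_bar","right_leaf","lever_grip","belt_pack","adjustable_wrench","marker_pen","locking_pin"]:
        for d in bot.search_frame(c,n)[:2]:
            e=np.array(d["extent"]); u,v=(e[:2]+e[2:])/2
            print(n,round(d["score"],2),e.round(),unproj(f,u,v))
p,R,s=tool(); print(p,R,s)
E
python3 a.py
```

```text
scene [[-0.965, 0.262, 0.01], [0.22, 0.831, -0.51], [-0.142, -0.49, -0.86]] [ 0.5218 -0.0825  1.5763] 49.549589018420875
linisher 0.73 [234. 160. 352. 284.] [0.6464 0.0818 0.1626]
linisher 0.59 [269. 161. 337. 214.] [ 0.5868 -0.0395  0.1462]
left_leaf 0.68 [272. 208. 350. 272.] [0.6092 0.1488 0.1523]
left_leaf_bar 0.71 [268. 158. 343. 214.] [ 0.5765 -0.0431  0.1481]
left_leaf_bar 0.6 [267. 207. 352. 270.] [0.6118 0.1446 0.1524]
right_leaf_bar 0.63 [266. 161. 341. 214.] [ 0.5842 -0.04    0.1473]
right_leaf 0.89 [268. 159. 339. 214.] [ 0.5833 -0.0437  0.1474]
right_leaf 0.35 [236. 160. 352. 286.] [0.644  0.0859 0.1606]
belt_pack 0.98 [356. 241. 381. 286.] [0.4426 0.2238 0.045 ]
adjustable_wrench 0.89 [280. 297. 352. 313.] [0.633  0.3014 0.0136]
marker_pen 0.7 [246. 144. 263. 173.] [ 0.7114 -0.3039  0.0025]
top [[-0.003, -1.0, 0.006], [-0.996, 0.003, -0.085], [0.085, -0.006, -0.996]] [0.0283 0.5559 1.1086] 54.261266409048396
linisher 0.66 [240. 130. 322. 222.] [0.6082 0.1375 0.1523]
linisher 0.56 [242.  98. 392. 234.] [0.6342 0.0442 0.1548]
left_leaf 0.87 [242. 130. 320. 221.] [0.6098 0
[... 668 characters left out ...]
[312. 140. 391. 236.] [ 0.5778 -0.0449  0.1454]
[ 0.4761 -0.4426  0.2055] [[ 0.6809  0.7324  0.    ]
 [ 0.7324 -0.6809  0.    ]
 [ 0.     -0.     -1.    ]] {'time': 1.1, 'qpos': array([ 0.6832,  0.6284,  0.0385,  1.5174, -0.027 ,  0.9963, -0.02  ]), 'joint_velocities': array([ 0.0005, -0.0002,  0.0008,  0.0004,  0.0001, -0.0002,  0.0013]), 'tau': array([  0.0014, -54.9606,   1.1431, -18.6948,  -0.0526,   0.0155,
        -0.    ]), 'tool_pos': array([ 0.4761, -0.4426,  0.2055]), 'orientation': array([-0.    ,  0.9168,  0.3994,  0.    ]), 'ft_force': array([-0.4268, -0.152 , -0.3841]), 'wrist_torque': array([-0.0212, -0.0356, -0.0218]), 'grasp_force': 0.0, 'gripper_width': 0.09401486663151452}
```

```bash
cat > b.py <<'E'
from h import *
np.set_printoptions(precision=4,suppress=True)
im=cv2.imread("pics/top0.png")[80:290,200:480]; cv2.imwrite("pics/topc.png",cv2.resize(im,None,fx=2.7,fy=2.7,interpolation=cv2.INTER_CUBIC))
for c in ["top","scene"]:
    f=bot.grab_frame(c); P=cloud(f)
    m=(P[...,2]>.168)&(P[...,2]<.23)&(P[...,0]>.45)&(P[...,0]<.70)&(abs(P[...,1]-.05)<.25)
    n,l,st,_=cv2.connectedComponentsWithStats(m.astype(np.uint8))
    for i in range(1,n):
        if st[i,4]>12:
            q=P[l==i]; ctr=(q.max(0)+q.min(0))/2; w,v=np.linalg.eigh(np.cov(q.T)); d=v[:,2]*np.sign(v[0,2])
            print(c,"hi",st[i],q.mean(0),ctr,np.ptp(q@d),"yaw",np.arctan2(d[1],d[0]),q[:,2].max())
    m=(P[...,2]>.13)&(P[...,2]<.165)&(P[...,0]>.45)&(P[...,0]<.76)&(abs(P[...,1]-.05)<.25)
    n,l,st,_=cv2.connectedComponentsWithStats(m.astype(np.uint8))
    for i in range(1,n):
        if st[i,4]>200:
            q=P[l==i]; r=cv2.minAreaRect(q[:,:2].astype(np.float32)*1000); print(c,"sheet",r, np.percentile(q[:,2],[5,50,95]))
E
python3 b.py
```

```text
top hi [297 158   9  38 156] [0.6005 0.0851 0.193 ] [0.602  0.0841 0.1844] 0.0934746307652693 yaw -0.1286836087206827 0.1995771933926169
top hi [327 163   8  37 145] [0.5912 0.0096 0.1843] [0.5919 0.0104 0.1823] 0.09235122722358102 yaw -0.12466760776514152 0.19068727286447704
top sheet ((597.2161865234375, 45.3675537109375), (370.0355529785156, 220.389892578125), 82.6809310913086) [0.1419 0.1482 0.1609]
scene hi [290 192  30   9 110] [0.5941 0.0113 0.1845] [0.5936 0.0101 0.1798] 0.09039292637806018 yaw -0.12796648678382058 0.19078147135835274
scene hi [292 211  32  10 125] [0.6036 0.0868 0.1927] [0.6015 0.0842 0.1858] 0.09381211611762497 yaw -0.1165532559398848 0.20235166664847234
scene sheet ((597.7943725585938, 46.734710693359375), (373.7220458984375, 220.3656005859375), 82.74020385742188) [0.1431 0.1507 0.162 ]
```

View pics/topc.png

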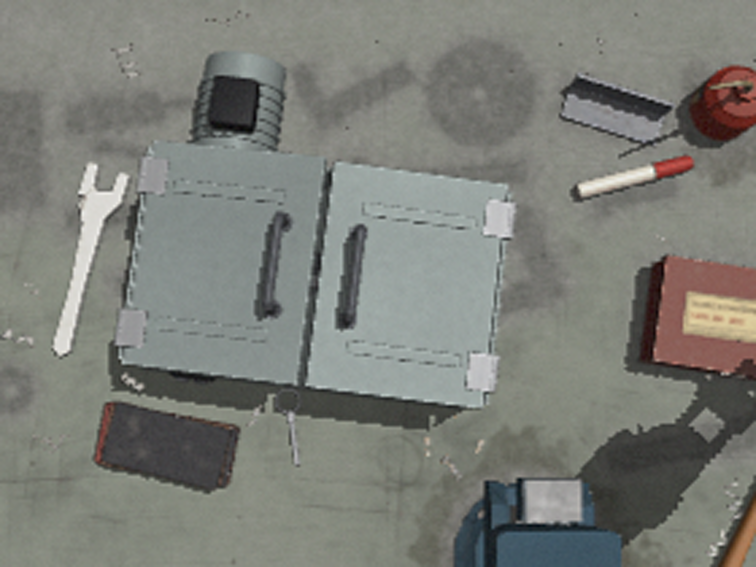

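The top view shows the left leaf at crop (215,270), the right leaf at (405,290), and the bars at (272,265) and (351,277). The pack is at (165,447), the pin at (290,425), the wrench at far left and the pen at upper right. Machine yaw is about -0.125. I'll go above the right bar.

>>> drive_tool(targets=[[[0,0,-0.05,0,0,0],[0.03,-0.016,-0.075,0,0,6],[0.06,-0.033,-0.075,0,0,12],[0.1,-0.054,-0.075,0,0,18],[0.14,-0.076,-0.075,0,0,24],[0.18,-0.098,-0.075,0,0,30],[0.22,-0.12,-0.075,0,0,36],[0.26,-0.142,-0.075,0,0,42],[0.3,-0.164,-0.075,0,0,48],[0.34,-0.186,-0.075,0,0,54.3],[0.38,-0.207,-0.075,0,0,54.3],[0.41,-0.224,-0.075,0,0,54.3],[0.41,-0.224,-0.075,0,0,54.3],[0.41,-0.224,-0.075,0,0,54.3],[0.41,-0.224,-0.075,0,0,54.3]]], hand=50, force=25)

```text
time: 2.7
tool_pos: [0.5909, 0.0083, 0.2806]
orientation: [0.001, 0.998, -0.064, -0.0]
ft_force: [0.0, -0.7, 0.3]
gripper_width: 0.0472
grasp_force: 0.0
```

```bash
cat > c.py <<'E'
from h import *
np.set_printoptions(precision=4,suppress=True)
p,R,s=tool(); print(s["time"],p,R.tolist(),s["qpos"],s["gripper_width"])
f=bot.grab_frame("wrist"); cv2.imwrite("pics/w1.png",f["color"]); P=cloud(f)
print(f["R"].tolist(),f["t"])
m=(P[...,2]>.168)&(P[...,2]<.23)&(P[...,0]>.45)&(P[...,0]<.70)&(abs(P[...,1]-.05)<.1)
n,l,st,_=cv2.connectedComponentsWithStats(m.astype(np.uint8))
for i in range(1,n):
    if st[i,4]>200:
        q=P[l==i]; w,v=np.linalg.eigh(np.cov(q.T)); d=v[:,2]*np.sign(v[0,2])
        c=(q.max(0)+q.min(0))/2
        print(st[i],q.mean(0),c,np.ptp(q@d),"yaw",np.arctan2(d[1],d[0]),np.percentile(q[:,2],[5,50,95]), "shift",R.T@(c-p))
E
python3 c.py
```

```text
2.7 [0.5909 0.0083 0.2806] [[0.9918055244220152, -0.12775677161629498, -9.503764202850198e-05], [-0.12775679376470386, -0.991804809352925, -0.0011923889344934533], [5.80769703484475e-05, 0.0011947596369228065, -0.9999992845879819]] [-0.2104  0.4768  0.2303  1.5932 -0.1174  1.0854 -1.6489] 0.04722812378675058
[[-0.1275637118712014, -0.991828283175237, 0.0020386533065329146], [-0.9608771302163013, 0.12409191144834394, 0.2476213604283417], [-0.24585084917674677, 0.029628604536148562, -0.9688547392423255]] [0.0822 0.5218 0.6083]
[ 212  132   31  119 1772] [0.6053 0.0809 0.193 ] [0.6025 0.0808 0.1833] 0.09308377622773534 yaw -0.1262113256716891 [0.1752 0.1955 0.1974] shift [ 0.0022 -0.0735  0.0972]
[ 315  132   14  114 1412] [0.5964 0.0062 0.1855] [0.5928 0.0069 0.1787] 0.09311355248886044 yaw -0.1293079059811054 [0.1817 0.1861 0.1877] shift [0.002  0.001  0.1018]
```

View pics/w1.png

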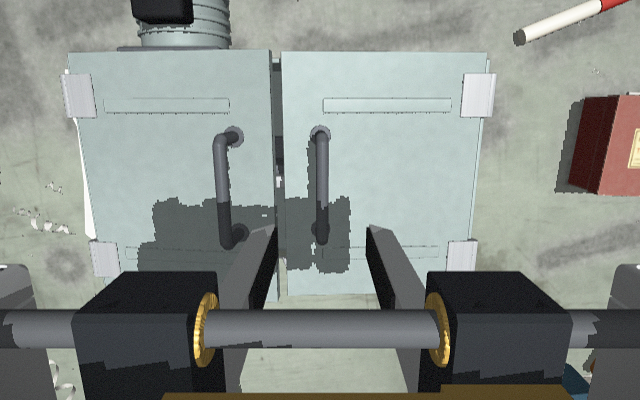

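The wrist view shows the right bar at (321,180) and the left at (224,190). The fingers straddle the right bar, so I descend and grip.

>>> drive_tool(targets=[[[0.002,0.001,0.04,0,0,0],[0.002,0.001,0.075,0,0,0],[0.002,0.001,0.1,0,0,0],[0.002,0.001,0.114,0,0,0],[0.002,0.001,0.114,0,0,0],[0.002,0.001,0.114,0,0,0]]])

```text
time: 3.35
tool_pos: [0.5933, 0.0077, 0.167]
orientation: [0.0, 0.998, -0.064, 0.0]
ft_force: [0.4, 0.6, -0.3]
gripper_width: 0.0471
grasp_force: 0.0
```

>>> drive_tool(targets=[[[0,0,0,0,0,0],[0,0,0,0,0,0],[0,0,0,0,0,0],[0,0,0,0,0,0],[0,0,0,0,0,0],[0,0,0,0,0,0]]], hand=0, force=25)

```text
time: 3.95
tool_pos: [0.593, 0.0078, 0.1665]
orientation: [0.001, 0.998, -0.063, 0.0]
ft_force: [0.9, -2.2, 0.2]
gripper_width: 0.009
grasp_force: 25.0
```

>>> drive_tool(targets=[[[0,0.004,-0.011,0,0,0],[0,0.008,-0.021,0,0,0],[0,0.0135,-0.031,0,0,0],[0,0.019,-0.04,0,0,0],[0,0.0255,-0.0495,0,0,0],[0,0.0325,-0.058,0,0,0],[0,0.0405,-0.066,0,0,0],[0,0.049,-0.0735,0,0,0],[0,0.058,-0.08,0,0,0],[0,0.067,-0.086,0,0,0],[0,0.077,-0.0915,0,0,0],[0,0.087,-0.096,0,0,0],[0,0.087,-0.096,0,0,0]]])

```text
time: 5.25
tool_pos: [0.5824, -0.076, 0.2657]
orientation: [-0.002, 0.998, -0.063, 0.001]
ft_force: [-2.7, 4.9, 12.2]
gripper_width: 0.0093
grasp_force: 25.0
```

>>> drive_tool(targets=[[[0,0.0105,-0.006,0,0,0],[0,0.021,-0.009,0,0,0],[0,0.032,-0.0115,0,0,0],[0,0.0435,-0.0125,0,0,0],[0,0.0545,-0.013,0,0,0],[0,0.066,-0.0125,0,0,0],[0,0.077,-0.0115,0,0,0],[0,0.088,-0.0095,0,0,0],[0,0.099,-0.0065,0,0,0],[0,0.109,-0.003,0,0,0],[0,0.116,0,0,0,0],[0,0.121,0.002,0,0,0],[0,0.121,0.002,0,0,0]]])

```text
time: 6.55
tool_pos: [0.5665, -0.1995, 0.2601]
orientation: [0.001, 0.998, -0.064, -0.0]
ft_force: [-1.0, -2.6, 0.3]
gripper_width: 0.0087
grasp_force: 25.0
```

>>> drive_tool(targets=[[[0,0,0,0,0,0],[0,0,0,0,0,0],[0,0.004,0,0,0,0],[0,0.008,-0.02,0,0,0],[0,0.012,-0.05,0,0,0],[0,0.012,-0.085,0,0,0],[0,0.012,-0.095,0,0,0],[0,-0.01,-0.095,0,0,0],[0,-0.045,-0.095,0,0,0],[0,-0.085,-0.095,0,0,0],[0,-0.13,-0.095,0,0,0],[0,-0.175,-0.095,0,0,0],[0,-0.22,-0.095,0,0,0],[0,-0.255,-0.09,0,0,0],[0,-0.275,-0.06,0,0,0],[0,-0.283,-0.02,0,0,0],[0,-0.283,0,0,0,0],[0,-0.283,0,0,0,0]]], hand=20)

```text
time: 8.35
tool_pos: [0.5996, 0.0837, 0.2565]
orientation: [0.001, 0.998, -0.062, -0.004]
ft_force: [0.1, -0.4, -0.1]
gripper_width: 0.0186
grasp_force: 0.0
```

>>> drive_tool(targets=[[[0,0,0,0,0,0],[0,0,0,0,0,0],[0,0,0,0,0,0]]], hand=50)

```text
time: 8.65
tool_pos: [0.6034, 0.0831, 0.262]
orientation: [-0.0, 0.998, -0.063, 0.001]
ft_force: [-0.9, -0.2, -0.2]
gripper_width: 0.0393
grasp_force: 0.0
```

```bash
sed -i 's/w1/w2/' c.py; python3 c.py
cat > d.py <<'E'
from h import *
f=bot.grab_frame("scene"); cv2.imwrite("pics/s2.png",cv2.resize(f["color"][110:340,190:430],None,fx=2.5,fy=2.5))
E
python3 d.py
```

```text
8.65 [0.6034 0.0831 0.262 ] [[0.9920042961762904, -0.12617369283718718, 0.0027704879733147026], [-0.12617531065396834, -0.99200787172245, 0.00041643975558524216], [0.0026958021362341556, -0.0007626772073352302, -0.9999960754794591]] [-0.2992  0.5171  0.1857  1.5716 -0.1049  1.0598 -1.7834] 0.039313510410308006
[[-0.12598615790531448, -0.9920319971288857, 6.847433789503806e-05], [-0.9617864072643411, 0.12216193964189803, 0.24503748142780876], [-0.24309338703019395, 0.030805473140450533, -0.9695136038276022]] [0.1575 0.5305 0.5896]
[ 314  138   17  126 1756] [0.606  0.0823 0.1948] [0.6028 0.0816 0.1834] 0.09327300594719479 yaw -0.12814089192093195 [0.1898 0.1958 0.1975] shift [-0.0007  0.0016  0.0786]
```

View pics/s2.png

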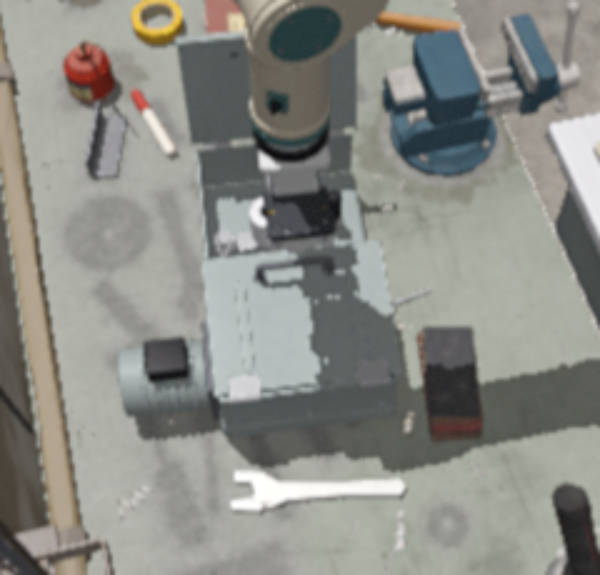

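The scene view shows the right leaf standing upright at (265,90). The gripper is over the left bar at (295,270), and the bystanders are untouched.

>>> drive_tool(targets=[[[0,0.001,0.035,0,0,0],[0,0.001,0.065,0,0,0],[0,0.001,0.087,0,0,0],[0,0.001,0.087,0,0,0],[0,0.001,0.087,0,0,0]]])

```text
time: 9.25
tool_pos: [0.6029, 0.0823, 0.1742]
orientation: [-0.0, 0.998, -0.063, 0.0]
ft_force: [0.3, -0.0, 0.7]
gripper_width: 0.0467
grasp_force: 0.0
```

>>> drive_tool(targets=[[[0,0,0,0,0,0],[0,0,0,0,0,0],[0,0,0,0,0,0],[0,0,0,0,0,0],[0,0,0,0,0,0],[0,0,0,0,0,0]]], hand=0)

```text
time: 9.85
tool_pos: [0.6027, 0.0838, 0.1737]
orientation: [-0.001, 0.998, -0.063, 0.0]
ft_force: [0.2, 2.7, 0.1]
gripper_width: 0.0091
grasp_force: 25.0
```

>>> drive_tool(targets=[[[0,-0.0045,-0.011,0,0,0],[0,-0.01,-0.021,0,0,0],[0,-0.0155,-0.031,0,0,0],[0,-0.022,-0.0405,0,0,0],[0,-0.029,-0.049,0,0,0],[0,-0.037,-0.057,0,0,0],[0,-0.0455,-0.065,0,0,0],[0,-0.0545,-0.072,0,0,0],[0,-0.064,-0.078,0,0,0],[0,-0.0735,-0.0835,0,0,0],[0,-0.084,-0.088,0,0,0],[0,-0.0945,-0.092,0,0,0],[0,-0.105,-0.095,0,0,0],[0,-0.116,-0.097,0,0,0],[0,-0.127,-0.0985,0,0,0],[0,-0.138,-0.099,0,0,0],[0,-0.15,-0.0985,0,0,0],[0,-0.161,-0.0975,0,0,0],[0,-0.172,-0.0955,0,0,0],[0,-0.1825,-0.092,0,0,0]]])

```text
time: 11.85
tool_pos: [0.6259, 0.2653, 0.2669]
orientation: [-0.001, 0.998, -0.063, 0.001]
ft_force: [0.3, -1.9, 7.3]
gripper_width: 0.0091
grasp_force: 25.0
```

>>> drive_tool(targets=[[[0,-0.011,0.0035,0,0,0],[0,-0.018,0.006,0,0,0],[0,-0.023,0.008,0,0,0],[0,-0.023,0.008,0,0,0],[0,-0.023,0.008,0,0,0]]])

```text
time: 12.35
tool_pos: [0.6287, 0.2877, 0.2574]
orientation: [-0.001, 0.998, -0.063, 0.001]
ft_force: [3.9, 2.1, 1.6]
gripper_width: 0.0095
grasp_force: 25.0
```

>>> drive_tool(targets=[[[0,0,0,0,0,0],[0,0,0,0,0,0],[0,-0.004,0,0,0,0],[0,-0.008,-0.02,0,0,0],[0,-0.012,-0.05,0,0,0],[0,-0.012,-0.085,0,0,0],[0,-0.012,-0.11,0,0,0],[0,0.01,-0.12,0,0,0],[0,0.045,-0.12,0,0,0],[0,0.085,-0.12,0,0,0],[0,0.13,-0.12,0,0,0],[0,0.17,-0.12,0,0,0],[0,0.2,-0.12,0,0,0],[-0.02,0.22,-0.12,0,0,0],[-0.04,0.22,-0.12,0,0,0],[-0.05,0.22,-0.12,0,0,0],[-0.05,0.22,-0.12,0,0,0]]], hand=20)

```text
time: 14.05
tool_pos: [0.5493, 0.074, 0.3774]
orientation: [-0.0, 0.998, -0.063, -0.001]
ft_force: [1.2, -0.4, -0.4]
gripper_width: 0.0186
grasp_force: 0.0
```

```bash
cat > e.py <<'E'
from h import *
np.set_printoptions(precision=4,suppress=True)
p,R,s=tool(); print(s["time"],p,s["qpos"])
for c in ["wrist","top"]:
    f=bot.grab_frame(c); im=f["color"]
    cv2.imwrite(f"pics/{c}3.png",im if c=="wrist" else cv2.resize(im[80:290,200:480],None,fx=2.7,fy=2.7))
    np.savez(f"pics/{c}3.npz",**f)
    for n in ["lever_grip","lever_hole","deck_hole","lever_pivot","tension_lever"]:
        for d in bot.search_frame(c,n)[:2]:
            e=np.array(d["extent"]); u,v=(e[:2]+e[2:])/2
            print(c,n,round(d["score"],2),e.round(),unproj(f,u,v),planez(f,u,v,.05))
E
python3 e.py
```

```text
14.05 [0.5493 0.074  0.3774] [-0.3337  0.3476  0.2181  1.5235 -0.0776  1.28   -1.8022]
wrist lever_grip 0.67 [400. 160. 422. 185.] [ 0.523  -0.0345  0.1239] [ 0.5064 -0.0513  0.05  ]
wrist lever_hole 0.62 [382.  44. 428. 187.] [ 0.5923 -0.0311  0.1255] [ 0.5875 -0.0478  0.05  ]
wrist deck_hole 0.85 [  3.   0. 640. 282.] [0.568  0.0703 0.0551] [0.5675 0.0704 0.05  ]
wrist lever_pivot 0.8 [383.  47. 432. 189.] [ 0.5893 -0.0339  0.1259] [ 0.5838 -0.0513  0.05  ]
wrist lever_pivot 0.35 [  0.   0. 196. 285.] [0.6107 0.2499 0.2611] [0.6041 0.3823 0.05  ]
wrist tension_lever 0.71 [381.  46. 430. 181.] [ 0.5945 -0.0321  0.126 ] [ 0.59   -0.0491  0.05  ]
wrist tension_lever 0.25 [490.   0. 636. 270.] [ 0.5629 -0.1524  0.2245] [ 0.533  -0.2663  0.05  ]
top lever_grip 0.55 [344. 209. 354. 217.] [ 0.514  -0.0377  0.1259] [ 0.518 -0.043  0.05 ]
top lever_hole 0.79 [342. 173. 356. 218.] [ 0.5223 -0.0115  0.5125] [ 0.5676 -0.0443  0.05  ]
top deck_hole 0.88 [203.  96. 429. 237.] [0.5202 0.0383 0.804 ] [0.6511 0.0483 0.05  ]
top lever_pivot 0.58 [340. 171. 354. 222.] [ 0.5201 -0.0086  0.5156] [ 0.5643 -0.0396  0.05  ]
top tension_lever 0.56 [342. 171. 355. 218.] [ 0.5244 -0.0114  0.5129] [ 0.5711 -0.0442  0.05  ]
```

View pics/wrist3.png

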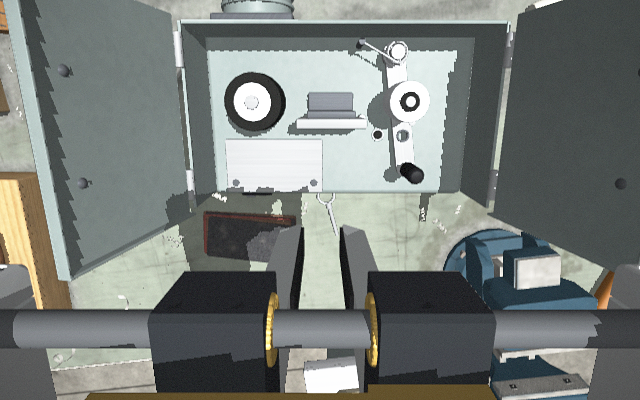

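View pics/top3.png

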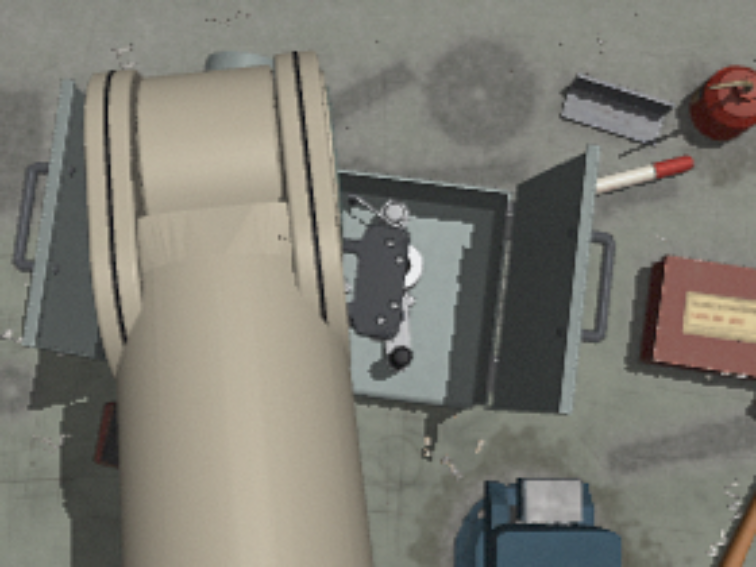

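The wrist view shows both leaves standing open past upright. The grip is at (411,173), the lever pivot at (398,50), the lever hole at (403,134) and the deck hole at (377,134). The top view confirms the leaves and shows the grip at crop (400,357).

```bash
cat > g.py <<'E'
from h import *
np.set_printoptions(precision=4,suppress=True)
f=dict(np.load("pics/wrist3.npz")); P=cloud(f)
print("cam",-f["R"].T@f["t"])
g=cv2.cvtColor(f["color"],cv2.COLOR_BGR2GRAY)
def blob(u0,u1,v0,v1,lo,hi):
    m=((g[v0:v1,u0:u1]>=lo)&(g[v0:v1,u0:u1]<=hi)).astype(np.uint8)
    n,l,st,c=cv2.connectedComponentsWithStats(m)
    for i in range(1,n):
        if st[i,4]>15: print(st[i]+[u0,v0,0,0,0],c[i]+[u0,v0])
print(g[124:146:1,366:414:2])
m=(P[...,2]>.115)&(P[...,2]<.135)&(abs(P[...,0]-.52)<.04)&(abs(P[...,1]+.035)<.03)
print("grip",m.sum(),np.median(P[m],0),(P[m].max(0)+P[m].min(0))/2,np.ptp(P[m],0))
for n,u,v,z in [("pivot",398,50,.066),("dh",377.5,134,.05),("lh",403.5,134,.060)]: print(n,planez(f,u,v,z),unproj(f,u,v))
cv2.imwrite("pics/crop.png",cv2.resize(f["color"][30:200,350:450],None,fx=3.5,fy=3.5,interpolation=cv2.INTER_NEAREST))
E
python3 g.py
```

```text
cam [0.62   0.0643 0.5567]
[[243 233 236 187 109 107 111 101 111 108 108 109 104 116 122 114 218 255
  251 246 250 252 234 249]
 [240 233 235 242 106 106 108 110 108 110 106 108 107 122 116 114 255 253
  249 246 250 251 233 231]
 [237 231 231 234 100 106 109 109 109 112 108 108 108 110 119 215 251 250
  250 246 250 251 249 210]
 [229 230 233 235 101 178  87 108 110 106 106 105 114 129 222 252 248 251
  250 247 250 251 249 230]
 [224 232 232 231 140 232 213 140 102 103 108 106 109 156 254 249 248 253
  244 249 251 251 248 227]
 [232 228 231 233 201 233 252 245 156 185 190 106 108 129 251 248 251 241
  195 231 247 250 249 226]
 [231 232 230 219 249 198 163 251 235 235 237  96 111 115 251 250 230 177
  121 124 197 249 251 227]
 [231 229 230 195 237  35  42 117 255 230 234  99 110 100 250 254 131 144
  108  94 126 233 251 229]
 [229 231 231 208  75  49  52  45 254 230 232  99 106  92 249 255 126 107
  110  96  93 154 251 229]
 [229 229 232 245  40  53  54  45 220 231 233 103 107  85 250 249 151 184
  110 111  59 144 252 210]
 [230 229 232 255  39  56  56  47 215 232 233  99 108  80 250 1
[... 701 characters left out ...]
 255 248 213  98
  137 174 233 250 250 245]
 [231 233 229 230 231 230 230 230 228 231 231 238 109 101 255 247 255 203
  218 230 251 249 250 251]
 [231 234 230 228 229 229 229 229 229 231 230 238 105 104 255 248 251 252
  255 251 249 249 250 245]
 [232 231 230 230 228 228 229 228 229 230 232 240 109 105 248 246 249 248
  252 249 247 247 250 249]
 [231 230 230 228 230 228 228 226 228 229 227 237 108 105 240 247 249 248
  251 248 248 248 250 250]]
grip 246 [ 0.5193 -0.0383  0.1264] [ 0.5179 -0.0394  0.1224] [0.0204 0.02   0.0143]
pivot [ 0.6717 -0.0414  0.066 ] [ 0.6693 -0.0365  0.0886]
dh [ 0.5671 -0.0084  0.05  ] [ 0.5672 -0.0082  0.0511]
lh [ 0.5637 -0.0424  0.06  ] [ 0.5626 -0.0445  0.0503]
```

View pics/crop.png

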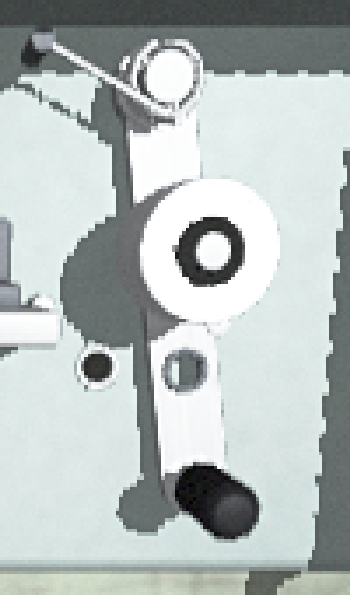

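The crop shows the deck hole at wrist pixel (377.2,134.8), the lever hole at (402.6,135.7) and the pivot at (398,50.6). The grip's top centre is near (416,176).

>>> drive_tool(targets=[[[-0.003,0.02,0.01,0,0,0],[-0.006,0.045,0.03,0,0,0],[-0.009,0.07,0.06,0,0,0],[-0.012,0.09,0.095,0,0,0],[-0.016,0.105,0.13,0,0,0],[-0.016,0.105,0.16,0,0,0],[-0.016,0.105,0.177,0,0,0],[-0.016,0.105,0.177,0,0,0],[-0.016,0.105,0.177,0,0,0]]], hand=64)

```text
time: 15.55
tool_pos: [0.5223, -0.0279, 0.2009]
orientation: [0.0, 0.998, -0.063, 0.0]
ft_force: [-0.8, 0.8, 0.5]
gripper_width: 0.0601
grasp_force: 0.0
```

```bash
cat > k.py <<'E'
from h import *
np.set_printoptions(precision=4,suppress=True)
p,R,s=tool(); print(s["time"],p,R.tolist(),s["gripper_width"],s["ft_force"])
f=bot.grab_frame("wrist"); np.savez("pics/w4.npz",**f); cv2.imwrite("pics/w4.png",f["color"])
P=cloud(f); print(-f["R"].T@f["t"])
m=(P[...,2]>.121)&(P[...,2]<.133)&(abs(P[...,0]-.52)<.04)&(abs(P[...,1]+.038)<.03)
q=P[m]; print("grip",m.sum(),np.median(q,0),(q.max(0)+q.min(0))/2,np.ptp(q,0))
for z in (.05,): 
    for n,X in [("dh",(.567,-.0083,.05)),("piv",(.6693,-.0365,.0886)),("lh",(.5643,-.039,.065)),("grip",(.519,-.0385,.127))]: print(n,proj(f,X))
for d in bot.search_frame("wrist","lever_grip")[:2]: print(d)
E
python3 k.py
```

```text
15.55 [ 0.5223 -0.0279  0.2009] [[0.9920929132270032, -0.12550462442379523, 0.0004906862543128072], [-0.12550459082690074, -0.9920930339041539, -9.879384428160707e-05], [0.0004992054990582041, 3.642929521032104e-05, -0.9999998747333801]] 0.06006732804518485 [-0.8063  0.779   0.5366]
[ 0.5927 -0.0375  0.3804]
grip 591 [ 0.5195 -0.0399  0.1267] [ 0.5185 -0.0398  0.1249] [0.0211 0.0208 0.0076]
dh [292.8696 135.6147]
piv [306.638   -3.6423]
lh [326.8507 135.794 ]
grip [334.9781 205.1173]
{'extent': [321.6, 178.4, 347.6, 216.4], 'score': 0.74}
```

View pics/w4.png

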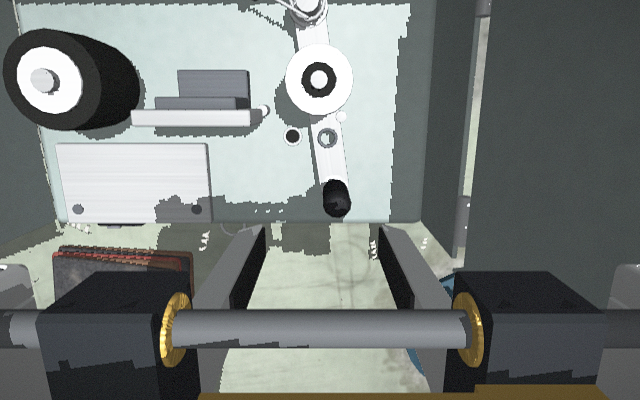

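The wrist view matches the projections, with the deck hole at (293,136), the lever hole at (327,138) and the grip top at (336,205), between the finger lines. I descend and close.

>>> drive_tool(targets=[[[-0.002,0,0.035,0,0,0],[-0.002,0,0.07,0,0,0],[-0.002,0,0.1,0,0,0],[-0.002,0,0.12,0,0,0],[-0.002,0,0.122,0,0,0],[-0.002,0,0.122,0,0,0],[-0.002,0,0.122,0,0,0]]])

```text
time: 16.35
tool_pos: [0.5213, -0.0277, 0.08]
orientation: [-0.0, 0.998, -0.063, 0.002]
ft_force: [0.5, -0.2, -0.6]
gripper_width: 0.0598
grasp_force: 0.0
```

>>> drive_tool(targets=[[[0,0,0,0,0,0],[0,0,0,0,0,0],[0,0,0,0,0,0],[0,0,0,0,0,0],[0,0,0,0,0,0],[0,0,0,0,0,0],[0,0,0,0,0,0]]], hand=0, force=40)

```text
time: 17.05
tool_pos: [0.5199, -0.0312, 0.0793]
orientation: [0.002, 0.998, -0.064, 0.001]
ft_force: [-2.4, -7.4, 5.2]
gripper_width: 0.0209
grasp_force: 40.0
```

>>> drive_tool(targets=[[[0,-0.006,0,0,0,0],[0,-0.012,0,0,0,0],[0,-0.018,0,0,0,0],[0,-0.024,0,0,0,0],[0,-0.03,0,0,0,0],[0,-0.035,0,0,0,0],[0,-0.035,0,0,0,0],[0,-0.035,0,0,0,0]]])

```text
time: 17.85
tool_pos: [0.5245, 0.0017, 0.0793]
orientation: [0.003, 0.998, -0.065, 0.001]
ft_force: [-1.6, -11.2, 6.0]
gripper_width: 0.0213
grasp_force: 40.0
```

```bash
cat > m.py <<'E'
from h import *
np.set_printoptions(precision=4,suppress=True)
p,R,s=tool(); print(s["time"],p,s["gripper_width"],s["ft_force"],s["grasp_force"])
f=bot.grab_frame("wrist"); g=bot.grab_frame("top")
for n,X in [("dh",(.567,-.0083,.05)),("lh",(.567,-.0083,.065)),("grip",(*p[:2],.127))]: print(n,proj(f,X),proj(g,X))
a=cv2.resize(f["color"][0:260,200:460],(580,580)); u,v=proj(g,(.567,-.0083,.05)).astype(int)
b=cv2.resize(g["color"][v-30:v+30,u-12:u+11],(210,580)); cv2.imwrite("pics/m5.png",np.hstack([a,b]))
E
python3 m.py
```

```text
17.85 [0.5245 0.0017 0.0793] 0.021345313513527017 [ -1.6075 -11.1916   5.9794] 40.0015566073489
dh [327.1277 151.4913] [336.1114 195.6845]
lh [327.7284 155.1049] [336.313  195.1646]
grip [319.949  283.4789] [333.5125 208.9521]
```

View pics/m5.png

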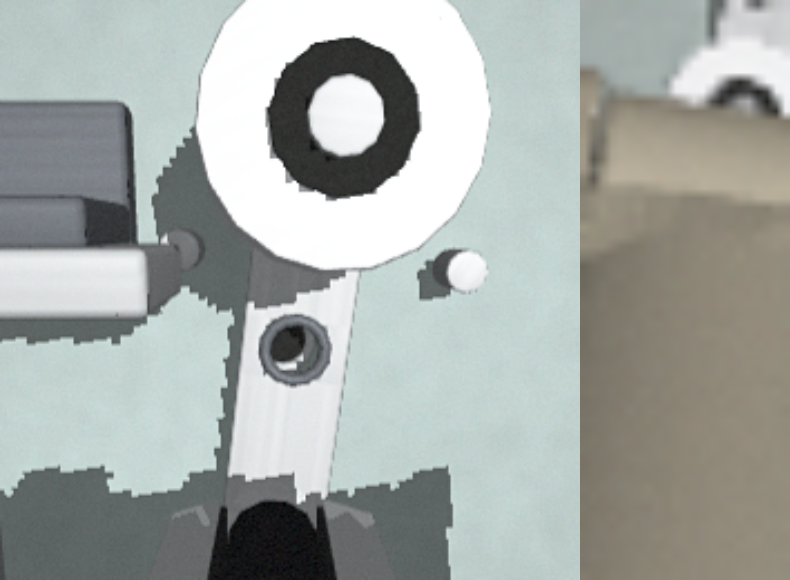

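The wrist crop shows the lever hole at (295,349) and the deck hole dark inside it at (287,343), so the lever is about 3 mm short. I nudge it left.

>>> drive_tool(targets=[[[0,-0.002,0,0,0,0],[0,-0.004,0,0,0,0],[0,-0.0045,0,0,0,0],[0,-0.0045,0,0,0,0],[0,-0.0045,0,0,0,0],[0,-0.0045,0,0,0,0]]])

```text
time: 18.55
tool_pos: [0.5255, 0.0055, 0.0793]
orientation: [0.003, 0.998, -0.065, 0.001]
ft_force: [-0.7, -12.2, 4.0]
gripper_width: 0.0215
grasp_force: 40.0
```

```bash
sed -i 's/m5/m6/;s/0:260,200:460/120:200,290:370/;s/(580,580))/(580,580))[:, :]/' m.py; python3 m.py
```

```text
18.55 [0.5255 0.0055 0.0793] 0.021492371167598636 [ -0.7141 -12.1746   3.9746] 40.00132143139126
dh [333.7233 152.3795] [336.1114 195.6845]
lh [334.8272 156.031 ] [336.313  195.1646]
grip [320.0073 283.3978] [332.0663 208.5784]
```

View pics/m6.png

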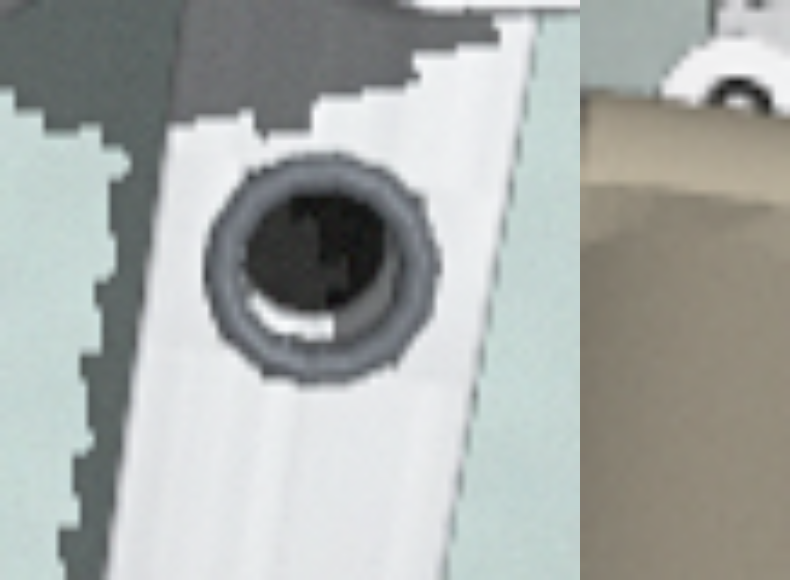

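The lever hole (centre 322,267) now sits over the deck hole (about 316,250), and the offset left is what parallax alone would give. Both leaves are open, so I hand in.

```bash
python3 -c "
from plant import bot
print(bot.job_done())"
```

```text
the job is handed in; nothing more can be done
None
```

I handed the job in with both cover leaves open past upright and the gripper holding the tension lever at 40 N, its hole over the deck hole to within about 1 mm by the wrist camera; the judge returned no verdict.

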